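# Clip down the copper plate, punch its registration mark, free it again

### The job

Swing the spring clip on the marking board round its screw onto the copper plate's edge, gently, until its leaf comes to bear on the stop screw. With the clip on, press the punch's black knob down firmly so that its tip bites into the plate, then let go of it. Finally swing the clip all the way back clear of the plate; leave the plate lying where it is and do not disturb the brayer, the tin or the knife.

Things in the scene. Friction and masses are not known exactly. Their poses are not given: they have to be found in the camera images.
- board: Plywood board, 240 x 220 x 18 mm, fixed. Origin: centre of its underside; x, y along its sides. Below, (x, y) in mm are in this frame and heights are above its top face. Aluminium fences 8 mm high hold the plate on its +y and -x sides. The punch's grey bracket stands at (68, 90), 40 mm high, its arm reaching over the plate to (68, 27).
- plate: Loose copper etching plate, 100 (x) x 70 (y) x 4 mm, 250 g, lying flat in the corner of the fences, its sides along the board's. Origin at the centre of its underside, near (38, 30): its edge on the clip's side is at y = -5.
- leaf: The clip's flat steel leaf, 14 mm wide, 8.5 to 11.5 mm up. Origin on the pivot screw's axis at the board's top, (-35, -55); x runs along the leaf. Its toe, 79 to 101 mm out, steps down to 2 mm above the board; the toe's +y side turns up as a ramp (to 17 mm off the centre line): pushed sideways it rides up on the plate by itself (2 to 6 N at the post), the leaf flexing, and presses on it with 2 N.
- clip_post (a point): Centre of the clip's upright steel finger post, 10 mm diameter, 11 to 50 mm above the board, on the leaf 70 mm from the pivot. This point is 30.5 mm above the board's top. Push the post sideways, or take it between the fingers from above, to swing the clip.
- clip (a joint): Swing of the clip about its upright pivot screw, rad. At 0 the leaf points along the board's +x; it grows counter-clockwise seen from above, onto the plate. Starts at 0 to 0.25; below 0.30 no part of it is over the plate. Range -0.35 to 1.3. It stays where it is left. The leaf meets the stop screw somewhere between 0.75 and 1.12.
- stop_block: Aluminium block 20 x 20 x 16 mm fixed on the board; x axis towards the leaf. A 7 mm steel stop screw sticks out of its +x face by 7 to 20 mm, different each time, not measured: feel for it. A lug on the leaf's +y flank, 39 mm from the pivot, meets it, so a push at the post acts 1.8-fold on it. Over 15 N on the screw bends the clip; 1 N or more kept for half a second is bearing on it.
- punch_top (a point): Centre of the top face of the punch's black mushroom knob, 26 mm diameter, at (68, 45), 62 mm above the board when up.
- brayer: Bystander: hand roller with black rubber roller 36 mm diameter x 90 mm and wooden handle 110 mm, lying beside the board. Origin under the roller.
- ink_tin: Bystander: closed steel ink tin, 80 mm diameter, 55 mm high.
- ink_knife: Bystander: ink knife with flat steel blade, lying beside the board.
- punch: The punch plunger: origin at the point of its steel tip, 9 mm above the board when up; it goes straight down, meets the plate after 5 mm and springs back by itself (spring 2.4 N at the start, 4 N at the plate). Over 4 N on the plate for some tenths of a second makes the mark (8 N or more on the knob; 10 to 16 N is a good firm press); over 25 N on the plate spoils it.
There are look-alikes about, which are no part of the job. What is meant by the plate is not green or purple, and is the larger of those in its own colour.

How it is judged:
By the outcome, as a careful person would: the job done as asked, in the order asked, and still so for the second after the job is handed in, with the robot touching nothing.
It also fails if it takes over 64 s, if anything falls off the work surface, if the arm or the gripper's body presses on something with over 40 N, if the wrist force passes 120 N, or if a joint passes its speed limit or range.

### The arm

A 6-joint arm with a two-finger parallel gripper is mounted at the origin on the work surface. World frame = base frame: x ahead of the robot, y to its left, z up, the work surface at z = 0. Lengths are in m, angles in rad, forces in N, time in s.
With the tool pointing down it reaches from about 0.375 to 0.9 m from the base axis. Payload 3.1 kg.
Tool frame: the origin (TCP) lies midway between the tips of the shut fingers; the grasp point (between the pads) lies 19 mm behind it; x points along the fingers, y is the direction in which the jaws open and shut, and the axes are right-handed (so a half turn about x gives the same grasp; the last joint's range is limited). The gripper opens to 87 mm and grips with 3 to 60 N. Pads are 19 mm wide; open, the fingers measure 117 mm over their backs; the gripper's body (75 mm by 190 mm) begins 51 mm behind the grasp point.
Start: joints at [-1.498, 0.527, 1.433, -0, 1.181, -0.178], TCP at [0.155, -0.605, 0.223] pointing down, gripper open.
Joint ranges: [-3.08, 3.08], [-0.75, 2.2], [0.22, 2.44], [-1.43, 4.57], [0, 2.65], [-2.85, 2.85]. Speed limits (rad/s): [2.79, 2.79, 3.14, 3.14, 3.14, 3.14].

### API

Orientations are given as a unit quaternion [x, y, z, w].
In Python, from rig import get_obs, imaging, robot gives the robot as it stands.
- The arm moves only by the shell command python3 -m inch 'ROWS' [FORCE]. ROWS is JSON, a list of rows, each a list of 3 entries, a list of its own where there are three numbers: the finger opening in mm, from 0 to 87, then the shift along the tool's x, y, z in mm, then the turn, a rotation vector about the tool's x, y, z in degrees. In form: [[grip, [dx, dy, dz], [wx, wy, wz]], ...]. A call has 1 to 12 rows; each row shifts and turns the pose as measured when the row begins, along the tool's axes as they then stand; what a row does not reach is not made up. A row lasts 1/8 s, in which the tool goes at most 62.5 mm and 10.7 degrees, less where a joint would pass 70% of its speed; a pose out of reach is approached as far as the arm can. A call with a gripper value outside its range is refused whole. The fingers move at their own pace and stop on an object; FORCE is the grip in N (left out, the last holds). Time passes only in rows, so rows that do not move let the fingers close. It gives the time, the measured TCP pose, the force and the opening at its end, in the units of the state.
- get_obs(): the state, without advancing time (a new reading comes with each control period).
- imaging.camera(name): name is "scene" or "top" or "wrist"; returns the picture (384x512x3 uint8, red, green, blue); there is no depth.
- imaging.camera_params(name): a dict with "camera_matrix" (3x3 intrinsics, pixels), "k1" (the pictures are not rectified: a ray, as slopes to the right and down, at radius r is drawn at 1 + k1 r^2 times it, then the intrinsics apply), "xyz" and "rotation" of the camera in the world. Camera axes: x right, y down, z forward; pixel columns grow to the right and rows downward; lengths in m; the calibration is good to about 2 mm. A picture is of the moment at which its call begins: read the wrist's pose just before it. camera_params takes no time and is no camera call; for the wrist camera it gives the pose at the moment of the call.
- robot.hand_in(): hands the job in, once; it reports no verdict.
Trained networks look in the newest picture that a camera, given by its name, has taken for a name from the list of things; names that differ only in an ending like _2 or _b are one class to them, and where a whole thing is asked for, a point or a joint stands for the part that bears it (a point fixed in the world has none). Each returns a list of dicts, best first, with "confidence" (0 to 1); they miss things now and then, are a little off and sometimes report something else, mostly with a low value. They report only what shows in the picture. A call takes as long as a camera call. They do not tell look-alikes from the thing itself.
- imaging.cut_out(camera, target): "pixels" (384x512 bool, what is visible of it) and "box" ([centre column, centre row, width, height] in pixels, round what is visible of it).
- imaging.tip_of(camera, target): "pixel" ([column, row] in pixels: a listed point, or the origin of a listed thing).
The state is a dict: "time": time; "q": joint angles; "joint_velocities": joint speeds; "joint_torque": joint torques, N m; "position": TCP position; "tool_rot": TCP orientation; "ft_force": force on the tool from outside, world axes, zero at the start; "moment": the same for the moment, N m; "grip_width": finger opening in m.
Only numpy, scipy, OpenCV 4.12 (cv2) and the standard library are available. Lean on these libraries where they do the work, as an engineer would, in place of code of your own. Each camera call takes 0.05 s, during which the arm holds its last target. There are 200 camera calls.

## Working session

There is one attempt and no reset: what is moved stays moved. The work goes in short steps, Python scripts to look and compute and a shell command to move; the robot and the scene stay as the last step left them, time stands still between calls to the robot, and variables do not carry over. Pictures are saved under pics/ and viewed, about 8 in all and at most 12, crops included, and the job is handed in when it is done.

```bash
mkdir -p pics; ls
python3 - <<'E'
from rig import get_obs, imaging, robot
import cv2,numpy as np
o=get_obs();print(o['time'],o['position'],o['tool_rot'],o['ft_force'])
for c in ['top','scene']:
    im=imaging.camera(c);cv2.imwrite(f'pics/{c}0.png',im[:,:,::-1])
    p=imaging.camera_params(c);print(c,p)
    for t in ['board','plate','leaf','stop_block','punch_top','clip_post','ink_tin','brayer','ink_knife']:
        r=imaging.tip_of(c,t);print(t,[(np.round(d['pixel'],1).tolist(),round(d['confidence'],2)) for d in r[:4]])
E
```

```text
pics
0.0 [ 0.15507518 -0.60471982  0.22159658] [ 0.70158087  0.08917506 -0.70152827  0.08769361] [-0.20905881  0.28441803  0.41952514]
top {'camera_matrix': array([[449.64048004,   0.        , 259.93813692],
       [  0.        , 449.64048004, 187.49938051],
       [  0.        ,   0.        ,   1.        ]]), 'k1': -0.0741424251091133, 'xyz': array([0.55413716, 0.06326115, 0.98725323]), 'rotation': array([-0.7025559 ,  0.70841186, -0.05506464,  0.03918835])}
board [([266.0, 259.9], 0.72)]
plate [([275.4, 153.6], 0.79), ([223.4, 116.2], 0.71), ([245.2, 248.0], 0.59)]
leaf [([299.3, 266.8], 0.88)]
stop_block [([181.0, 302.1], 0.64), ([273.6, 277.0], 0.62)]
punch_top [([238.3, 233.1], 0.67)]
clip_post []
ink_tin [([178.5, 299.7], 0.88), ([275.5, 279.8], 0.26)]
brayer [([358.1, 239.1], 0.96)]
ink_knife [([172.8, 217.6], 0.55), ([274.4, 276.1], 0.28)]
scene {'camera_matrix': array([[404.51247134,   0.        , 260.00460102],
       [  0.        , 404.51247134, 196.1672273 ],
       [  0.        ,   0.        ,   1.        ]]), 'k1': 0.015742110788217866, 'xyz': array([0.97510204, 0.55349313, 0.91518469]), 'rotation': array([ 0.27238672,  0.91125284, -0.29743456, -0.08340516])}
board [([292.8, 187.8], 0.85)]
plate [([210.8, 270.1], 0.88), ([294.2, 198.9], 0.83), ([198.8, 164.4], 0.67), ([216.5, 221.7], 0.59)]
leaf [([305.7, 259.6], 0.64), ([287.5, 168.1], 0.44)]
stop_block [([292.4, 194.2], 0.63), ([300.0, 173.3], 0.54)]
punch_top [([292.6, 195.5], 0.63), ([289.5, 170.3], 0.58)]
clip_post []
ink_tin [([310.0, 259.4], 0.67), ([362.2, 222.9], 0.61), ([300.0, 175.8], 0.28)]
brayer [([242.5, 151.8], 0.67)]
ink_knife [([307.8, 259.0], 0.56)]
```

View pics/top0.png

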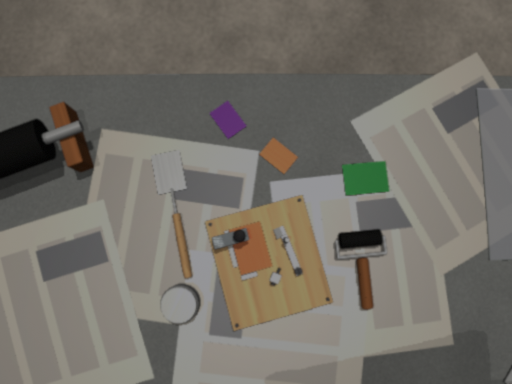

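View pics/scene0.png

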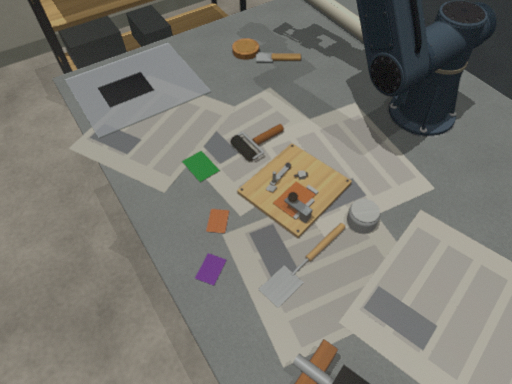

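Top view: the board is at about (267,262) and its clip runs from the pivot at (297,270) to the toe at (280,233). The punch knob is at (239,236) and the stop block at (276,277). Candidates for the plate are orange on the board (250,250), small orange (278,155), purple (228,119) and green (366,178). I choose the one on the board because it is the larger orange one.

```bash
cat > h.py <<'E'
from rig import get_obs, imaging, robot
import cv2,numpy as np
from scipy.spatial.transform import Rotation as R
from scipy.optimize import least_squares
def ray(p,uv):
    K=p['camera_matrix'];x=np.array([(uv[0]-K[0,2])/K[0,0],(uv[1]-K[1,2])/K[1,1]]);s=x.copy()
    for _ in range(10): s=x/(1+p['k1']*(s@s))
    return R.from_quat(p['rotation']).apply([s[0],s[1],1.])
def onz(p,uv,z):
    d=ray(p,uv);return p['xyz']+d*(z-p['xyz'][2])/d[2]
def proj(p,X):
    c=R.from_quat(p['rotation']).inv().apply(np.atleast_2d(X)-p['xyz']);s=c[:,:2]/c[:,2:]
    s=s*(1+p['k1']*(s**2).sum(1,keepdims=True));K=p['camera_matrix']
    return s*K[0,0]+[K[0,2],K[1,2]]
def b2w(b,pt): # b=(x,y,yaw); pt mm in board frame, height above top
    pt=np.atleast_2d(pt)/1000.;c,s=np.cos(b[2]),np.sin(b[2])
    return np.c_[b[0]+c*pt[:,0]-s*pt[:,1],b[1]+s*pt[:,0]+c*pt[:,1],pt[:,2]+.018]
def b_from_mask(p,m):
    m=cv2.morphologyEx(m.astype(np.uint8),cv2.MORPH_CLOSE,np.ones((5,5)))
    ys,xs=np.nonzero(m);pts=np.array([onz(p,(u,v),.018)[:2] for u,v in zip(xs,ys)])*1000
    return cv2.minAreaRect(pts.astype(np.float32))
E
python3 - <<'E'
from h import *
for c in ['top','scene']:
    im=imaging.camera(c);p=imaging.camera_params(c)
    m=0
    r=imaging.cut_out(c,'board')[0];m=r['pixels'].copy();print(c,r['confidence'],r['box'])
    for t in ['plate','leaf','punch_top','stop_block']:
        for d in imaging.cut_out(c,t)[:3]:
            if m[max(0,int(d['box'][1])-15):int(d['box'][1])+15,max(0,int(d['box'][0])-15):int(d['box'][0])+15].mean()>.3: m|=d['pixels']
    print(b_from_mask(p,m))
    if c=='top':
        cv2.imwrite('pics/topcrop.png',cv2.resize(im[190:335,195:345,::-1],None,fx=4,fy=4,interpolation=cv2.INTER_CUBIC))
E
```

```text
top 0.84 [269.3, 260.9, 129.0, 136.3]
((525.3024291992188, 24.85608673095703), (239.96429443359375, 218.98252868652344), 15.097457885742188)
scene 0.78 [293.5, 190.1, 112.0, 94.5]
((528.4158935546875, 28.693023681640625), (250.2681884765625, 229.345703125), 15.665058135986328)
```

View pics/topcrop.png

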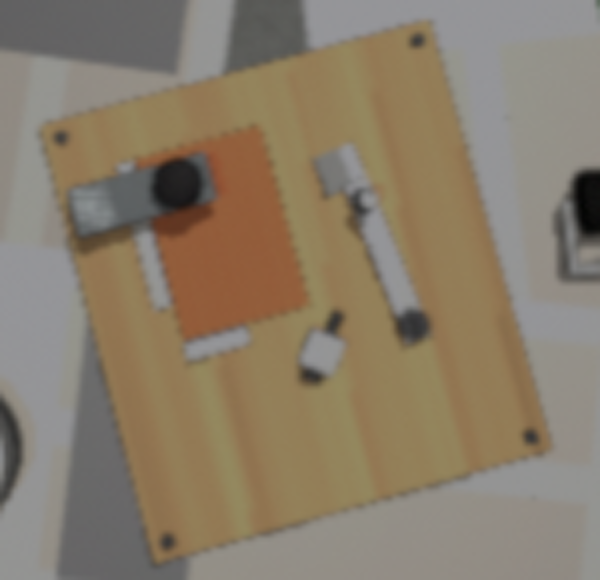

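The crop confirms the choice: the copper plate at crop (225,230), the larger orange one, lies in the fences under the punch. The knob is at crop (178,185), the pivot at (413,325), the post top at about (363,200) and the stop screw at (335,318). The board fit gives 240x219 mm, which matches the 240x220 given.

```bash
cat >> h.py <<'E'
B=np.array([.5253,.0249,np.radians(15.1)])
def go(t,yaw):
    """print shift (tool axes, mm) and turn (rotvec deg) to bring TCP to t, pointing down, tool y at world yaw (mod 180)"""
    o=get_obs();T=R.from_quat(o['tool_rot']);best=None
    for k in (0,np.pi):
        y=np.array([np.cos(yaw+k),np.sin(yaw+k),0]);x=np.array([0,0,-1.])
        rv=(T.inv()*R.from_matrix(np.c_[x,y,np.cross(x,y)])).as_rotvec(degrees=True)
        if best is None or np.linalg.norm(rv)<np.linalg.norm(best): best=rv
        print('  option',np.round(rv,1))
    print('t',round(o['time'],2),'pos',np.round(o['position'],4),'shift',np.round(T.inv().apply(t-o['position'])*1000,1),'turn',np.round(best,1),'q6',round(o['q'][5],2))
E
python3 - <<'E'
from h import *
p=imaging.camera_params('top')
pts=[[-35,-55,11],[68,45,62],[38,30,4]]
print(proj(p,b2w(B,pts)))
for th in (0,.05,.1,.15,.2,.25):
    q=[[-35+70*np.cos(th),-55+70*np.sin(th),50]]
    print(th,(proj(p,b2w(B,q))-[195,190])*4)
print('crop',(proj(p,b2w(B,pts))-[195,190])*4)
P=b2w(B,[[-35+70*np.cos(.13),-55+70*np.sin(.13),0]])[0];print(P)
T=P.copy();T[2]=.17
T2=T+[-.02,0,0]
go(T,B[2]+.5+np.pi/2)
p=imaging.camera_params('wrist');o=get_obs();print(R.from_quat(o['tool_rot']).inv().apply(p['xyz']-o['position']),R.from_quat(o['tool_rot']).as_matrix())
E
```

```text
[[297.91124299 270.34166565]
 [238.58881135 235.33017902]
 [249.80105928 247.79206408]]
0 [[381.52034753 191.48065516]]
0.05 [[374.98556099 193.51205877]]
0.1 [[368.55852959 195.87111185]]
0.15 [[362.2550873  198.55229142]]
0.2 [[356.09079684 201.54929093]]
0.25 [[350.08091271 204.85503212]]
crop [[411.64497197 321.36666259]
 [174.35524539 181.32071606]
 [219.20423712 231.16825633]]
[ 0.5704851  -0.01047613  0.018     ]
  option [150.6  -0.   -0. ]
  option [-29.4   0.   -0. ]
t 1.6 pos [ 0.1551 -0.6054  0.2226] shift [  52.5 -473.3 -550. ] turn [-29.4   0.   -0. ] q6 -0.18
[-0.16149317 -0.0005798  -0.07596574] [[ 1.28638296e-05  2.48145185e-01 -9.68722854e-01]
 [-4.66900718e-05 -9.68722853e-01 -2.48145185e-01]
 [-9.99999999e-01  4.84218370e-05 -8.75569244e-07]]
```

```bash
python3 -m inch '[[24,[0,-39,-45],[0,0,0]],[24,[0,-39,-45],[0,0,0]],[24,[0,-39,-45],[0,0,0]],[24,[0,-39,-45],[0,0,0]],[24,[0,-39,-45],[0,0,0]],[24,[0,-39,-45],[0,0,0]],[24,[0,-39,-45],[0,0,0]],[24,[0,-39,-45],[0,0,0]],[24,[0,-39,-45],[0,0,0]],[24,[0,-39,-45],[0,0,0]],[24,[0,-39,-45],[0,0,0]],[24,[0,-39,-45],[0,0,0]]]' 10
python3 - <<'E'
from h import *
P=b2w(B,[[-35+70*np.cos(.14),-55+70*np.sin(.14),0]])[0];P[2]=.17
go(P,B[2]+.5+np.pi/2)
im=imaging.camera('wrist');cv2.imwrite('pics/w1.png',im[:,:,::-1])
p=imaging.camera_params('wrist')
N={'pivot':[-35,-55,11.5],'post':[-35+70*np.cos(.14),-55+70*np.sin(.14),50],'knob':[68,45,62],'platecorner':[88,-5,4],'pc2':[-12,-5,4],'c1':[120,-110,0],'c2':[120,110,0],'c3':[-120,-110,0]}
for k,v in N.items(): print(k,proj(p,b2w(B,v)).round(1))
for t in ['leaf','clip_post','punch_top','plate','stop_block']: print(t,[(np.round(d['pixel'],1).tolist(),round(d['confidence'],2)) for d in imaging.tip_of('wrist',t)[:3]])
E
```

```text
time: 3.1
position: [0.5768, -0.0094, 0.2226]
tool_rot: [0.705, 0.08, -0.699, 0.089]
ft_force: [0.2, -0.8, -0.2]
grip_width: 0.0241
  option [150.   -1.1   0.2]
  option [-30.   -0.1  -0.8]
t 3.1 pos [ 0.5768 -0.0094  0.2226] shift [52.5 -1.9  6.8] turn [-30.   -0.1  -0.8] q6 1.13
pivot [[267.5 232.3]]
post [[259.9 190.1]]
knob [[175.5 164.5]]
platecorner [[226.3 139.8]]
pc2 [[229.9 215. ]]
c1 [[310.3 111.5]]
c2 [[131.6 114.8]]
c3 [[305.5 282.4]]
leaf [([264.3, 222.7], 0.61), ([79.6, 82.9], 0.17)]
clip_post [([256.5, 179.3], 0.75)]
punch_top [([168.1, 154.6], 0.95), ([82.5, 221.1], 0.67)]
plate [([422.3, 101.9], 0.92), ([200.2, 169.6], 0.89), ([285.7, 17.0], 0.81)]
stop_block [([223.5, 226.1], 0.54)]
```

View pics/w1.png

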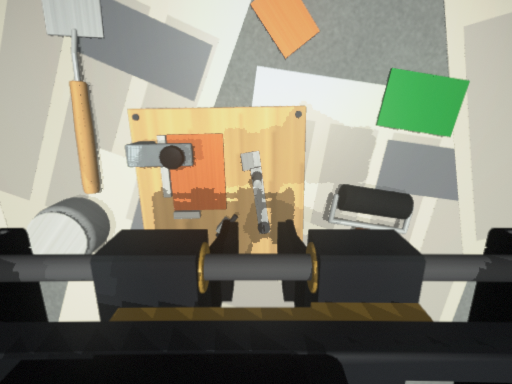

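The wrist picture shows board corners at (130,108) and (306,107), knob (172,157), plate corner (222,133), post top (256,176) and pivot (264,228). The arm may still have been settling when it was taken, so I'll turn, lower and measure again at rest.

```bash
python3 -m inch '[[24,[25,-2,7],[0,0,0]],[24,[25,0,0],[-10,0,0]],[24,[0,0,0],[-10,0,0]],[24,[0,0,0],[-10,0,0]],[24,[0,0,0],[0,0,0]],[24,[0,0,0],[0,0,0]]]' 10
python3 - <<'E'
from h import *
P=b2w(B,[[-35+70*np.cos(.14),-55+70*np.sin(.14),0]])[0];P[2]=.17
go(P,B[2]+.5+np.pi/2);print(get_obs()['joint_velocities'].round(3) if hasattr(get_obs()['joint_velocities'],'round') else 0)
p=imaging.camera_params('wrist');im=imaging.camera('wrist')
cv2.imwrite('pics/w2.png',im[:,:,::-1])
N={'pivot':[-35,-55,11.5],'post':[-35+70*np.cos(.14),-55+70*np.sin(.14),50],'postc':[-35+70*np.cos(.14),-55+70*np.sin(.14),30.5],'knob':[68,45,62],'platecorner':[88,-5,4],'pc2':[-12,-5,4],'c1':[120,-110,0],'c2':[120,110,0]}
for k,v in N.items(): print(k,proj(p,b2w(B,v)).round(1))
for t in ['leaf','clip_post','punch_top','plate','stop_block']: print(t,[(np.round(d['pixel'],1).tolist(),round(d['confidence'],2)) for d in imaging.tip_of('wrist',t)[:3]])
E
```

```text
time: 4.15
position: [0.5632, -0.0225, 0.1717]
tool_rot: [0.657, 0.257, -0.657, 0.267]
ft_force: [-0.3, -0.3, -0.3]
grip_width: 0.024
  option [179.7  -1.1  -0.5]
  option [-0.2  0.3 -0.7]
t 4.15 pos [ 0.5632 -0.0225  0.1717] shift [  1.6  -4.4 -13.8] turn [-0.2  0.3 -0.7] q6 0.59
[-0.016 -0.005  0.007 -0.002 -0.002  0.004]
pivot [[230.9 224.2]]
post [[251.8 176. ]]
postc [[251.9 171.5]]
knob [[174.9  94.5]]
platecorner [[242.1 103.2]]
pc2 [[200.9 185.3]]
c1 [[342.8 124.4]]
c2 [[150.7  11.8]]
leaf [([231.7, 219.8], 0.81)]
clip_post [([255.4, 173.3], 0.96)]
punch_top [([174.6, 89.9], 0.94)]
plate [([374.8, 23.4], 0.93), ([442.7, 186.1], 0.67), ([192.4, 125.9], 0.6)]
stop_block [([191.4, 199.6], 0.64)]
```

View pics/w2.png

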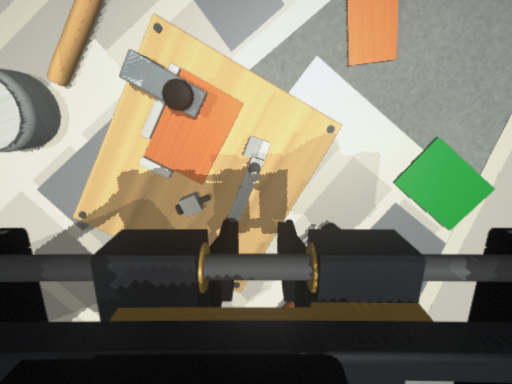

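At rest, board corners at (340,125) and (155,14), plate corner (243,103) and knob (178,95) all agree with the fit within 3-4 px, which is about 3 mm. The post's foot is at (255,173), so θ≈0.10. Next I straddle the post.

Run:
```python
from h import *
P=b2w(B,[[-35+70*np.cos(.1),-55+70*np.sin(.1),20]])[0]
go(P,B[2]+.5+np.pi/2)
T=R.from_quat(get_obs()['tool_rot']).as_matrix();print('tool y in world',T[:,1].round(2),'z',T[:,2].round(2))
print('tangent/radial at .1',B[2]+.1)
```

```text
option [180.   -1.1  -0.4]
  option [-0.   0.3 -0.7]
t 4.45 pos [ 0.5636 -0.0213  0.1716] shift [133.5  -2.8 -12.3] turn [-0.   0.3 -0.7] q6 0.59
tool y in world [ 0.69 -0.72  0.01] z [-0.72 -0.69  0.  ]
tangent/radial at .1 0.3635447170511438
```

```bash
python3 -m inch '[[30,[0,-3,-12],[0,0,-0.7]],[30,[35,0,0],[0,0,0]],[30,[30,0,0],[0,0,0]],[30,[0,0,0],[0,0,0]]]' 10
python3 - <<'E'
from h import *
P=b2w(B,[[-35+70*np.cos(.1),-55+70*np.sin(.1),20]])[0]
go(P,B[2]+.5+np.pi/2)
p=imaging.camera_params('wrist');im=imaging.camera('wrist')
cv2.imwrite('pics/w3.png',im[:,:,::-1])
for t in ['clip_post']: print(t,[(np.round(d['pixel'],1).tolist(),round(d['confidence'],2)) for d in imaging.tip_of('wrist',t)[:3]])
for h in (30.5,50):
  for th in (.05,.1,.15): print(h,th,proj(p,b2w(B,[-35+70*np.cos(th),-55+70*np.sin(th),h])).round(1))
o=get_obs();print('tip mid',proj(p,o['position']))
E
```

```text
time: 4.95
position: [0.5736, -0.0085, 0.1061]
tool_rot: [-0.656, -0.262, 0.656, -0.264]
ft_force: [0.2, 0.1, 0.5]
grip_width: 0.0297
  option [ 1.8e+02 -2.0e-01 -1.0e-01]
  option [-0.   0.1 -0.1]
t 4.95 pos [ 0.5736 -0.0085  0.1061] shift [68.1  1.1  4.3] turn [-0.   0.1 -0.1] q6 0.6
clip_post [([257.2, 207.6], 0.67)]
30.5 0.05 [[263.1 212.9]]
30.5 0.1 [[259.2 211.2]]
30.5 0.15 [[255.1 209.7]]
50 0.05 [[263.6 222. ]]
50 0.1 [[259.4 220.3]]
50 0.15 [[255.  218.7]]
tip mid [[260.6876505  237.17251183]]
```

View pics/w3.png

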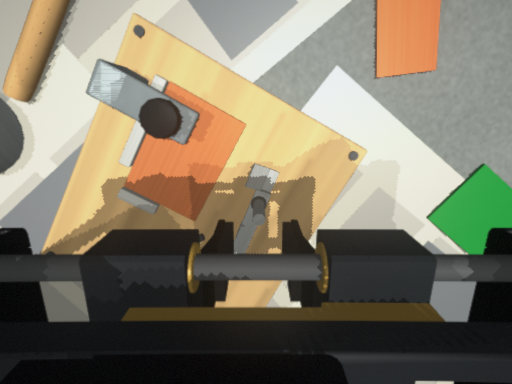

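The post is at (259,208), centred between the fingers, which are at columns 222 and 292. Going down.

```bash
python3 -m inch '[[30,[20,0,1],[0,0,0]],[30,[20,0,1],[0,0,0]],[30,[15,0,0],[0,0,0]],[30,[10,0,0],[0,0,0]],[30,[3,0,0],[0,0,0]]]' 10
python3 - <<'E'
from h import *
print(get_obs()['ft_force'],get_obs()['position'])
E
```

```text
time: 5.68
position: [0.5811, -0.011, 0.045]
tool_rot: [0.662, 0.259, -0.65, 0.268]
ft_force: [-1.1, 0.9, -0.0]
grip_width: 0.0299
[-1.07319040e+00  9.10093381e-01 -1.92184267e-04] [ 0.5811199  -0.01102416  0.04500608]
```

```bash
python3 -m inch '[[30,[0,-3,0],[0,0,0]],[30,[0,0,0],[0,0,0]]]' 10
python3 - <<'E'
from h import *
P=b2w(B,[[-35+70*np.cos(.1),-55+70*np.sin(.1),20]])[0]
go(P,B[2]+.5+np.pi/2)
E
```

```text
time: 5.92
position: [0.5794, -0.0088, 0.0455]
tool_rot: [0.662, 0.259, -0.65, 0.269]
ft_force: [0.8, 0.1, -0.2]
grip_width: 0.03
  option [-180.     1.7   -0.9]
  option [ 0.  -0.6 -1.1]
t 5.92 pos [ 0.5794 -0.0088  0.0455] shift [ 7.4 -3.1  8.5] turn [ 0.  -0.6 -1.1] q6 0.6
```

```bash
python3 -m inch '[[30,[5,-3,6],[0,-0.6,-1.1]],[30,[0,-3,0],[0,0,0]],[30,[0,-3,0],[0,0,0]]]' 10
python3 -m inch '[[30,[0,-3,0],[0,0,0]],[30,[0,-3,0],[0,0,0]]]' 10
cat >> h.py <<'E'
def st():
    o=get_obs();T=R.from_quat(o['tool_rot']);c,s=np.cos(B[2]),np.sin(B[2]);d=(o['position'][:2]-B[:2])*1000
    b=np.array([c*d[0]+s*d[1],-s*d[0]+c*d[1]]);v=b-[-35,-55]
    print('t',round(o['time'],2),'board xy',b.round(1),'r',np.hypot(*v).round(1),'th',np.arctan2(v[1],v[0]).round(3),'z',round(o['position'][2]*1000-18,1),'F tool',T.inv().apply(o['ft_force']).round(2),'w',o['grip_width'])
E
python3 -c "
from h import *
st();go([0,0,0],B[2]+.5+np.pi/2)"
```

```text
time: 6.3
position: [0.5688, -0.0066, 0.0408]
tool_rot: [0.656, 0.264, -0.656, 0.263]
ft_force: [0.2, -0.4, 0.6]
grip_width: 0.0301
time: 6.55
position: [0.565, -0.002, 0.041]
tool_rot: [0.657, 0.263, -0.656, 0.264]
ft_force: [1.4, -0.2, 0.1]
grip_width: 0.0301
t 6.55 board xy [ 31.3 -36.3] r 68.9 th 0.275 z 23.0 F tool [-0.06  1.1  -0.9 ] w 0.030120107739184866
  option [-1.8e+02  1.0e-01 -1.0e-01]
  option [ 0.  -0.1 -0.1]
t 6.55 pos [ 0.565 -0.002  0.041] shift [  40.  -392.3  406.7] turn [ 0.  -0.1 -0.1] q6 0.61
```

```bash
python3 -m inch '[[14,[0,0,0],[0,0,0]],[14,[0,0,0],[0,0,0]],[14,[0,0,0],[0,0,0]],[14,[0,0,0],[0,0,0]]]' 10
python3 -c "
from h import *
st()"
python3 -m inch '[[14,[0,-3,-1],[0,0,0]],[14,[0,-3,-0.5],[0,0,0]],[14,[0,-3,-0.5],[0,0,0]]]' 10
python3 -c "
from h import *
st()"
```

```text
time: 7.05
position: [0.5663, -0.0021, 0.0414]
tool_rot: [0.658, 0.263, -0.655, 0.264]
ft_force: [0.5, -0.1, 0.1]
grip_width: 0.0142
t 7.05 board xy [ 32.5 -36.8] r 69.9 th 0.264 z 23.4 F tool [-0.13  0.43 -0.24] w 0.014196747762220803
time: 7.42
position: [0.5613, 0.0061, 0.0413]
tool_rot: [0.658, 0.263, -0.655, 0.264]
ft_force: [0.2, -1.4, -0.4]
grip_width: 0.014
t 7.42 board xy [ 29.8 -27.6] r 70.4 th 0.401 z 23.3 F tool [0.37 1.15 0.79] w 0.014044432003964737
```

Post θ ≈ 0.37 now, with a light push. I'll continue, turning with the arc.

```bash
python3 -m inch '[[14,[0,-2,0],[0,0,0]],[14,[0,-2,0],[0,0,0]],[14,[0,-2,0],[0,0,0]]]' 10
python3 -c "
from h import *
st()"
python3 -m inch '[[14,[0,-2,0],[0,0,0]],[14,[0,-2,0],[-2,0,0]],[14,[0,-2,0],[-2,0,0]]]' 10
python3 -c "
from h import *
st()"
```

```text
time: 7.8
position: [0.5573, 0.0105, 0.0415]
tool_rot: [0.658, 0.262, -0.654, 0.265]
ft_force: [1.8, -2.6, 0.7]
grip_width: 0.0141
t 7.8 board xy [ 27.2 -22.3] r 70.3 th 0.484 z 23.5 F tool [-0.69  3.16  0.49] w 0.014090979521067446
time: 8.18
position: [0.5553, 0.0119, 0.0421]
tool_rot: [0.648, 0.284, -0.643, 0.291]
ft_force: [0.5, -5.8, -1.0]
grip_width: 0.0138
t 8.18 board xy [ 25.6 -20.3] r 69.8 th 0.52 z 24.1 F tool [1.01 4.27 3.96] w 0.013753779612703809
```

```bash
python3 -m inch '[[14,[0,-2.5,0.5],[0,0,0]],[14,[0,-2.5,0.5],[-1,0,0]],[14,[0,-2.5,0.5],[-2,0,0]]]' 10
python3 -c "
from h import *
st()"
python3 -m inch '[[14,[0,-2.5,0.3],[-2,0,0]],[14,[0,-2.5,0.3],[-2,0,0]],[14,[0,-2,0],[-2,0,0]]]' 10
python3 -c "
from h import *
st()"
```

```text
time: 8.55
position: [0.5508, 0.0153, 0.0427]
tool_rot: [0.642, 0.301, -0.634, 0.31]
ft_force: [1.9, -0.6, 1.3]
grip_width: 0.0136
t 8.55 board xy [ 22.1 -15.9] r 69.2 th 0.6 z 24.7 F tool [-1.22  1.83 -0.75] w 0.013586538509597
time: 8.93
position: [0.5448, 0.0198, 0.0429]
tool_rot: [0.624, 0.336, -0.615, 0.346]
ft_force: [2.2, -1.1, 2.1]
grip_width: 0.0141
t 8.93 board xy [ 17.5 -10. ] r 69.2 th 0.709 z 24.9 F tool [-2.01  2.46 -0.28] w 0.01407165325210027
```

```bash
cat > s.sh <<'E'
python3 -c "
from h import *
st()"
E
python3 -m inch '[[14,[0,-1.5,0],[-1.2,0,0]],[14,[0,-1.5,0],[-1.2,0,0]]]' 10 | tail -2; sh s.sh
python3 -m inch '[[14,[0,-1.5,0],[-1.2,0,0]],[14,[0,-1.5,0],[-1.2,0,0]]]' 10 | tail -2; sh s.sh
python3 -c "
from h import *
go([0,0,0],B[2]+.8+np.pi/2)"
```

```text
ft_force: [3.5, -1.4, 1.1]
grip_width: 0.0139
t 9.18 board xy [15.4 -7.8] r 69.1 th 0.753 z 24.9 F tool [-1.07  3.78 -0.49] w 0.013853575535748112
ft_force: [3.5, -1.5, 1.0]
grip_width: 0.0141
t 9.43 board xy [13.4 -5.7] r 69.1 th 0.794 z 24.9 F tool [-0.88  3.81 -0.32] w 0.01407275996897289
  option [-178.1    1.7   -0.2]
  option [ 1.9 -0.1 -1.1]
t 9.43 pos [0.5397 0.0228 0.0429] shift [  33.3 -470.5  266.8] turn [ 1.9 -0.1 -1.1] q6 0.32
```

```bash
python3 -m inch '[[14,[0,-1.2,0],[-1,0,0]],[14,[0,-1.2,0],[-1,0,0]]]' 10 | tail -2; sh s.sh
```

```text
ft_force: [2.6, -1.3, 1.5]
grip_width: 0.0145
t 9.68 board xy [11.7 -4.2] r 69.0 th 0.828 z 24.9 F tool [-1.47  2.93  0.13] w 0.014494914835989713
```

```bash
python3 -m inch '[[14,[0,-1.2,0],[-1,0,0]],[14,[0,-1.2,0],[-1,0,0]]]' 10 | tail -2; sh s.sh
```

```text
ft_force: [3.2, -0.8, 1.5]
grip_width: 0.0142
t 9.93 board xy [ 9.8 -2.6] r 69.0 th 0.863 z 24.9 F tool [-1.41  3.23 -0.52] w 0.014168294206564458
```

```bash
python3 -m inch '[[14,[0,-1.2,0],[-1,0,0]],[14,[0,-1.2,0],[-1,0,0]]]' 10 | tail -2; sh s.sh
```

```text
ft_force: [3.2, -1.6, 1.5]
grip_width: 0.0139
t 10.18 board xy [ 7.9 -1.1] r 68.9 th 0.898 z 24.9 F tool [-1.48  3.54  0.36] w 0.013924654058789213
```

```bash
python3 -m inch '[[14,[0,-1.2,0],[-1,0,0]],[14,[0,-1.2,0],[-1,0,0]]]' 10 | tail -2; sh s.sh
```

```text
ft_force: [3.6, -2.1, 2.0]
grip_width: 0.0142
t 10.43 board xy [6.  0.4] r 68.9 th 0.934 z 24.8 F tool [-1.95  4.09  0.82] w 0.014164806793790938
```

```bash
python3 -m inch '[[14,[0,-1.2,0],[-1,0,0]],[14,[0,-1.2,0],[-1,0,0]]]' 10 | tail -2; sh s.sh
```

```text
ft_force: [3.1, -1.5, 1.5]
grip_width: 0.0143
t 10.68 board xy [4.  1.8] r 68.9 th 0.97 z 24.8 F tool [-1.43  3.45  0.56] w 0.01429459818738932
```

```bash
python3 -m inch '[[14,[0,-1.2,0],[-1,0,0]],[14,[0,-1.2,0],[-1,0,0]]]' 10 | tail -2; sh s.sh
```

```text
ft_force: [4.7, -3.0, -0.0]
grip_width: 0.014
t 10.93 board xy [3.  2.4] r 68.8 th 0.986 z 24.9 F tool [0.16 5.33 1.7 ] w 0.01403911884212965
```

```bash
python3 -m inch '[[14,[0,-1.2,0],[-1,0,0]],[14,[0,-1.2,0],[-1,0,0]]]' 10 | tail -2; sh s.sh
```

```text
ft_force: [5.2, -2.9, -0.5]
grip_width: 0.014
t 11.18 board xy [2.9 2.1] r 68.5 th 0.985 z 24.9 F tool [0.67 5.67 1.71] w 0.014018773120811389
```

Motion stopped at θ≈0.985 (tool) with force rising from 3.5 to 5.7 N, so the lug is on the stop screw. I'll hold a light push for over half a second.

```bash
python3 -m inch '[[14,[0,-1.3,0],[0,0,0]],[14,[0,-1.3,0],[0,0,0]],[14,[0,-1.3,0],[0,0,0]]]' 10 | tail -2; sh s.sh;python3 -m inch '[[14,[0,-1.4,0],[0,0,0]],[14,[0,-1.4,0],[0,0,0]],[14,[0,-1.4,0],[0,0,0]],[14,[0,-1.4,0],[0,0,0]]]' 10 | tail -2; sh s.sh
```

```text
ft_force: [5.5, -0.5, -0.9]
grip_width: 0.0139
t 11.55 board xy [3. 2.] r 68.5 th 0.983 z 24.8 F tool [ 1.09  5.48 -0.63] w 0.013915689236303926
ft_force: [5.2, -2.1, -0.4]
grip_width: 0.0139
t 12.05 board xy [3.1 1.9] r 68.5 th 0.98 z 24.8 F tool [0.72 5.53 0.95] w 0.013926504204129476
```

Held over 1 s at about 5.5 N at the post, against 3.0–4.1 N sliding, so roughly 3.6 N at the screw. Now I back off and go up.

```bash
python3 -m inch '[[18,[0,1.5,0],[0,0,0]],[24,[0,0.5,0],[0,0,0]],[24,[0,0,0],[0,0,0]],[24,[-20,0,0],[0,0,0]],[24,[-40,0,0],[0,0,0]],[10,[-30,0,0],[0,0,0]],[0,[-10,0,0],[0,0,0]],[0,[0,0,0],[0,0,0]],[0,[0,0,0],[0,0,0]]]' 10
python3 - <<'E'
from h import *
st()
go(b2w(B,[68,45,75])[0],B[2]+.9+np.pi/2)
p=imaging.camera_params('wrist');im=imaging.camera('wrist')
cv2.imwrite('pics/w4.png',im[:,:,::-1])
for k,v in {'knob':[68,45,62],'pivot':[-35,-55,11.5],'pc':[88,-5,4],'post.95':[-35+70*np.cos(.95),-55+70*np.sin(.95),30.5]}.items(): print(k,proj(p,b2w(B,v)).round(1))
for t in ['leaf','clip_post','punch_top']: print(t,[(np.round(d['pixel'],1).tolist(),round(d['confidence'],2)) for d in imaging.tip_of('wrist',t)[:3]])
r=imaging.camera('top');q=imaging.camera_params('top')
for t in ['clip_post','punch_top']: print('top',t,[(np.round(d['pixel'],1).tolist(),round(d['confidence'],2)) for d in imaging.tip_of('top',t)[:3]])
E
```

```text
time: 13.18
position: [0.5158, 0.0305, 0.1403]
tool_rot: [0.554, 0.438, -0.544, 0.453]
ft_force: [-0.5, -0.2, -0.1]
grip_width: 0.001
t 13.18 board xy [-7.7  7.9] r 68.6 th 1.161 z 122.3 F tool [ 0.07 -0.43  0.3 ] w 0.0009748758267013194
  option [-168.5    2.1   -0. ]
  option [11.4 -0.  -1.4]
t 13.18 pos [0.5158 0.0305 0.1403] shift [ 48.3  49.4 -67.5] turn [11.4 -0.  -1.4] q6 0.06
knob [[322.7 120. ]]
pivot [[258.9 250.7]]
pc [[346.9 154.4]]
post.95 [[271.  192.9]]
leaf [([259.6, 243.4], 0.95)]
clip_post [([268.0, 191.8], 0.69)]
punch_top [([320.0, 120.1], 0.89), ([234.2, 208.2], 0.33)]
top clip_post []
top punch_top [([235.4, 235.0], 0.52)]
```

View pics/w4.png

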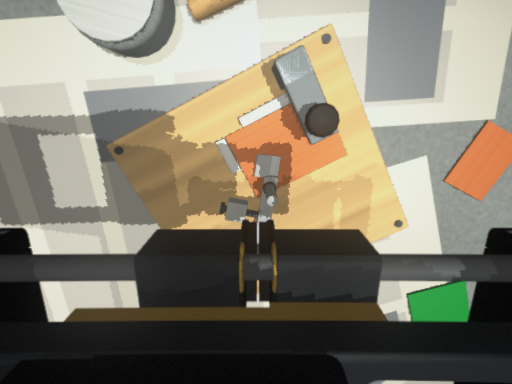

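The clip toe lies on the plate at (267,165) and the leaf meets the stop screw at (250,212). The knob is at (322,120), as predicted, and the plate is in its fences. Now over the knob.

```bash
python3 -m inch '[[0,[0,25,-34],[0,0,-1.4]],[0,[0,25,-34],[0,0,0]],[0,[20,0,0],[0,0,0]],[0,[15,0,0],[0,0,0]],[0,[0,0,0],[0,0,0]]]' 20 >/dev/null
python3 -c "
from h import *
st();go(b2w(B,[68,45,66])[0],B[2]+.9+np.pi/2)"
```

```text
t 14.15 board xy [70.  46.2] r 145.9 th 0.767 z 86.2 F tool [ 0.15  0.04 -0.16] w 0.0008831797356067892
  option [-168.6   -0.     0.2]
  option [11.4  0.2  0. ]
t 14.15 pos [0.5809 0.0878 0.1042] shift [20.2 -1.2  1.9] turn [11.4  0.2  0. ] q6 0.17
```

```bash
python3 -m inch '[[0,[10,-1,2],[0,0,0]],[0,[10,0,0],[0,0,0]],[0,[0,0,0],[0,0,0]]]' 20 >/dev/null;sh s.sh
python3 -m inch '[[0,[2,0,0],[0,0,0]],[0,[2,0,0],[0,0,0]],[0,[2,0,0],[0,0,0]]]' 20 >/dev/null;sh s.sh
```

```text
t 14.53 board xy [67.6 44. ] r 142.6 th 0.767 z 65.6 F tool [-0.26 -0.15  0.44] w 0.0004017327709810385
t 14.9 board xy [67.9 43.7] r 142.6 th 0.765 z 60.3 F tool [-2.35 -0.63 -0.36] w 0.0004340354104408403
```

```bash
python3 -m inch '[[0,[2,0,0],[0,0,0]],[0,[2,0,0],[0,0,0]]]' 20 >/dev/null;sh s.sh
```

```text
t 15.15 board xy [67.9 43.7] r 142.6 th 0.765 z 57.0 F tool [-12.21  -3.13   0.69] w 0.0008184551736634771
```

```bash
python3 -m inch '[[0,[2,0,0],[0,0,0]],[0,[2,0,0],[0,0,0]]]' 20 >/dev/null;sh s.sh
```

```text
t 15.4 board xy [68.  43.7] r 142.6 th 0.764 z 56.6 F tool [-16.51  -4.52   1.09] w 0.0006844098982785522
```

```bash
python3 -m inch '[[0,[2,0,0],[0,0,0]],[0,[2,0,0],[0,0,0]]]' 20 >/dev/null;sh s.sh
```

```text
t 15.65 board xy [68.  43.7] r 142.7 th 0.764 z 56.7 F tool [-14.99  -3.92   1.27] w 0.0003923110107614461
```

```bash
python3 -m inch '[[0,[2,0,0],[0,0,0]],[0,[2,0,0],[0,0,0]]]' 20 >/dev/null;sh s.sh
```

```text
t 15.9 board xy [67.9 43.7] r 142.6 th 0.765 z 56.7 F tool [-14.49  -3.15   0.67] w 0.0005506588134944868
```

About 15 N on the knob for 0.75 s, bottomed at 56.7 mm (5.3 mm down, against 5 mm expected). Releasing.

```bash
python3 -m inch '[[0,[-3,0,0],[0,0,0]],[0,[-5,0,0],[0,0,0]],[0,[-20,0,0],[0,0,0]],[12,[-25,0,0],[0,0,0]],[24,[0,0,0],[0,0,0]],[24,[0,0,0],[0,0,0]]]' 10 >/dev/null
python3 - <<'E'
from h import *
st()
go(b2w(B,[4.5,1,62])[0],B[2]+.9+np.pi/2)
p=imaging.camera_params('wrist');im=imaging.camera('wrist')
cv2.imwrite('pics/w5.png',im[:,:,::-1])
print('punch up',proj(p,b2w(B,[68,45,62])),'down',proj(p,b2w(B,[68,45,57])),'post.95',proj(p,b2w(B,[-35+70*np.cos(.95),-55+70*np.sin(.95),30.5])).round(1))
for t in ['leaf','clip_post','punch_top']: print(t,[(np.round(d['pixel'],1).tolist(),round(d['confidence'],2)) for d in imaging.tip_of('wrist',t)[:3]])
E
```

```text
t 16.65 board xy [68.1 44. ] r 143.0 th 0.765 z 109.7 F tool [ 0.44  0.13 -0.02] w 0.020759959730595707
  option [-168.6    0.4    0.2]
  option [11.4  0.1 -0.3]
t 16.65 pos [0.5796 0.0851 0.1277] shift [ 47.7 -37.3  67.1] turn [11.4  0.1 -0.3] q6 0.17
punch up [[256.57793761 209.32812507]] down [[256.56072961 207.16158749]] post.95 [[218.5 264.6]]
leaf [([85.2, 84.7], 0.71)]
clip_post []
punch_top [([255.8, 208.3], 0.6)]
```

View pics/w5.png

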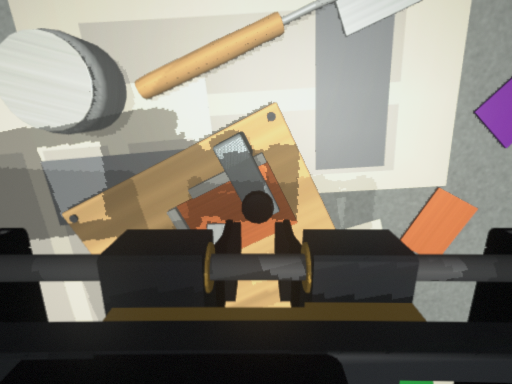

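The knob has sprung back at (258,208), the plate is still in its fences and the tin is untouched. Now back over the post.

```bash
python3 -m inch '[[24,[0,-19,34],[0,0,0]],[24,[0,-18,33],[0,0,0]],[24,[20,0,0],[6,0,0]],[24,[20,0,0],[5.4,0,0]],[24,[0,0,0],[0,0,0]]]' 10 >/dev/null
python3 - <<'E'
from h import *
st()
go(b2w(B,[4.5,1,25])[0],B[2]+.9+np.pi/2)
p=imaging.camera_params('wrist');im=imaging.camera('wrist')
for th in (.9,.95,1): print(th,proj(p,b2w(B,[-35+70*np.cos(th),-55+70*np.sin(th),30.5])).round(1))
for t in ['clip_post']: print(t,[(np.round(d['pixel'],1).tolist(),round(d['confidence'],2)) for d in imaging.tip_of('wrist',t)[:3]])
E
```

```text
t 17.48 board xy [ 2.4 -0.1] r 66.4 th 0.973 z 66.5 F tool [-0.3   0.45  0.7 ] w 0.023410110045612147
  option [179.7  -0.2  -0.2]
  option [-0.3  0.2 -0.1]
t 17.48 pos [0.5276 0.0254 0.0845] shift [41.5  0.8 -2.3] turn [-0.3  0.2 -0.1] q6 0.25
0.9 [[264.2 211. ]]
0.95 [[259.4 211.1]]
1 [[254.6 211.5]]
clip_post [([261.6, 212.7], 0.69)]
```

```bash
python3 -m inch '[[24,[10,1,-2],[0,0,0]],[24,[10,0,0],[0,0,0]],[24,[10,0,0],[0,0,0]],[24,[9,0,0],[0,0,0]],[16,[2,0,0],[0,0,0]],[16,[0,0,0],[0,0,0]]]' 10 >/dev/null
python3 -c "
from h import *
st();go([0,0,0],B[2]+.9+np.pi/2)"
```

```text
t 18.32 board xy [7.4 0.3] r 69.7 th 0.917 z 25.0 F tool [-0.76 -0.06 -0.16] w 0.017094349760258875
  option [ 1.799e+02 -7.000e-01 -1.000e-01]
  option [-0.1  0.1 -0.5]
t 18.32 pos [0.5324 0.0272 0.043 ] shift [  39.3 -478.   236.6] turn [-0.1  0.1 -0.5] q6 0.26
```

```bash
python3 -m inch '[[16,[0,3,0],[2.4,0,0]],[16,[0,3,0],[2.4,0,0]],[16,[0,3,0],[2.4,0,0]],[16,[0,3,0],[2.4,0,0]],[16,[0,3,0],[2.4,0,0]],[16,[0,3,0],[2.4,0,0]]]' 10 >/dev/null;python3 -c "
from h import *
st();go([0,0,0],B[2]+.65+np.pi/2)"
```

```text
t 19.07 board xy [13.8 -6.7] r 68.6 th 0.78 z 24.9 F tool [ 1.39 -2.22 -0.  ] w 0.015901243203616165
  option [179.3   0.7  -0.3]
  option [-0.7  0.2  0.5]
t 19.07 pos [0.5404 0.022  0.0429] shift [  47.6 -409.4  352.7] turn [-0.7  0.2  0.5] q6 0.5
```

```bash
python3 -m inch '[[16,[0,4,0],[1,0,0]],[16,[0,4,0],[2,0,0]],[16,[0,4,0],[2,0,0]],[16,[0,4,0],[2,0,0]],[16,[0,4,0],[2,0,0]],[16,[0,4,0],[2,0,0]]]' 10 >/dev/null;python3 -c "
from h import *
st();go([0,0,0],B[2]+.45+np.pi/2)"
```

```text
t 19.82 board xy [ 26.9 -27.3] r 67.9 th 0.421 z 25.0 F tool [ 0.46 -1.71 -0.55] w 0.015684796820579657
  option [179.    0.8  -0.5]
  option [-1.   0.3  0.5]
t 19.82 pos [0.5584 0.0056 0.043 ] shift [  48.2 -353.7  431.6] turn [-1.   0.3  0.5] q6 0.68
```

```bash
python3 -m inch '[[16,[0,4,0],[3,0,0.5]],[16,[0,4,0],[3,0,0]],[16,[0,4,0],[3,0,0]],[16,[0,4,0],[3,0,0]],[16,[0,4,0],[3,0,0]],[16,[0,4,0],[3,0,0]],[16,[0,4,0],[3,0,0]]]' 10 >/dev/null;python3 -c "
from h import *
st();go([0,0,0],B[2]+.05+np.pi/2)"
```

```text
t 20.7 board xy [ 34.6 -59.7] r 69.8 th -0.068 z 25.2 F tool [-0.36 -0.14  0.3 ] w 0.01608071363004464
  option [179.8  -0.7  -0.5]
  option [-0.1  0.3 -0.4]
t 20.7 pos [ 0.5743 -0.0237  0.0432] shift [  44.9 -198.6  539.2] turn [-0.1  0.3 -0.4] q6 1.04
```

```bash
python3 -m inch '[[26,[0,-3,0],[0,0,0]],[26,[0,0,0],[0,0,0]],[26,[-20,0,0],[0,0,0]],[26,[-40,0,0],[0,0,0]],[26,[-40,0,0],[0,0,0]],[26,[-40,0,50],[0,0,0]],[26,[0,0,50],[0,0,0]],[26,[0,0,0],[0,0,0]]]' 10 >/dev/null
python3 - <<'E'
from h import *
st()
p=imaging.camera_params('wrist');im=imaging.camera('wrist')
cv2.imwrite('pics/w6.png',im[:,:,::-1])
for th in (-.1,-.05,0,.05): print(th,proj(p,b2w(B,[-35+70*np.cos(th),-55+70*np.sin(th),30.5])).round(1))
for k,v in {'knob':[68,45,62],'pc':[88,-5,4],'pc2':[-12,-5,4]}.items(): print(k,proj(p,b2w(B,v)).round(1))
for t in ['clip_post','punch_top']: print(t,[(np.round(d['pixel'],1).tolist(),round(d['confidence'],2)) for d in imaging.tip_of('wrist',t)[:3]])
E
```

```text
t 21.7 board xy [-63.7 -62.4] r 29.6 th -2.889 z 169.0 F tool [ 0.2  -0.58 -0.1 ] w 0.026419450885488097
-0.1 [[260.7  84. ]]
-0.05 [[257.1  83.5]]
0 [[253.6  83.2]]
0.05 [[250.   83.1]]
knob [[134.7  30.1]]
pc [[206.5  26.1]]
pc2 [[206.6 127.7]]
clip_post [([255.5, 80.7], 0.68)]
punch_top [([136.5, 31.0], 0.93)]
```

View pics/w6.png

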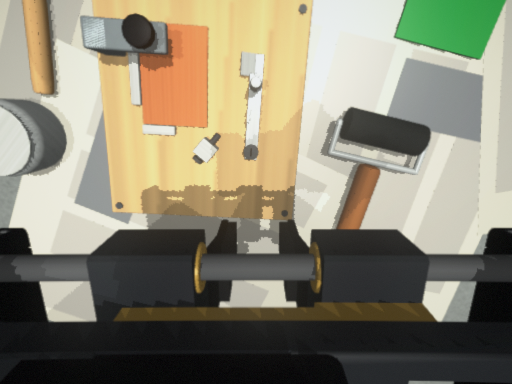

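The clip post is at (255,81) (θ≈-0.03), clear of the plate. The plate's edge is at column 207, in its fences, and the knob is up at (137,31). Handing in.

```bash
python3 -c "
from rig import robot
print(robot.hand_in())"
```

```text
the job is handed in; nothing more can be done
None
```

The job is done and handed in at about 22 s on the robot's clock, well under the 64 s limit.

- **Clip on:** I swung it onto the plate until motion stopped dead at about 0.96 rad. Sliding took 3.0–4.1 N at the post. I then held about 5.5 N for over a second, an estimated 3.6 N on the stop screw (about 10 N even if friction were nil), under its 15 N limit.
- **Punch:** I pressed the knob with about 15 N for roughly 0.75 s (one reading 16.5 N). It went 5.3 mm down, against the 5 mm given to reach the plate, and sprang back when released.
- **Clip off:** I swung it back to about -0.03 rad, clear of the plate, and backed the arm away.

**Last checks:** the final wrist picture shows the plate still in its fences, the knob up and the clip clear. The brayer and the visible parts of the tin and the knife look unmoved; I did not measure their positions.

**Not seen or in disagreement:**
- The mark itself is hidden under the punch, so I know it only from the force and the travel.
- The first wrist picture was off by several millimetres because the arm was still settling. Later ones agreed with the board fit within about 3 mm.

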